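# Load the white reference plate in the colour meter

### The arm

A 6-joint arm with a two-finger parallel gripper is mounted at the origin on the work surface. World frame = base frame: x ahead of the robot, y to its left, z up, the work surface at z = 0. Lengths are in m, angles in rad, forces in N, time in s.
With the tool pointing down it reaches from about 0.25 to 0.775 m from the base axis. Payload 4 kg.
Tool frame: the origin (TCP) lies at the centre of the arm's flange, where the gripper is bolted on; the fingertips stand ahead of it and the grasp point (between the pads) lies 180 mm ahead of it (robot.tcp_to_tips is the z of the fingertips in the tool frame, in m); z points along the fingers, y is the direction in which the jaws open and shut (so a half turn about z gives the same grasp; the last joint's range is limited). The gripper opens to 94 mm and grips with 3 to 60 N. Pads are 16 mm wide; open, the fingers measure 119 mm over their backs; the gripper's body (75 mm by 177 mm) begins 78 mm behind the grasp point.
Start: joints at [1.203, 0.087, 1.371, -0, 1.684, -0.103], TCP at [0.144, 0.531, 0.405] pointing down, gripper open.
Joint ranges: [-3.1, 3.1], [-0.76, 2.03], [0.27, 2.55], [-1.08, 4.22], [0.17, 2.65], [-2.57, 2.57]. Speed limits (rad/s): [2.79, 2.79, 3.14, 3.14, 3.14, 3.14].

### API

Orientations are given as [roll, pitch, yaw] about the fixed x, y, z axes, in that order (R = Rz(yaw) Ry(pitch) Rx(roll)).
In Python, from bench import robot gives the robot as it stands.
- The arm moves only by the tool move_arm, never from a script. Its argument "increments" is a list that holds one entry, the list of rows, each a list of 7 numbers: the opening, from 0 (shut) to 1 (fully open), then the shift along the tool's x, y, z as a fraction of full scale, then the turn, a rotation vector about the tool's x, y, z as a fraction of full scale. In form: [[[jaw, dx, dy, dz, rx, ry, rz], ...]]. A call has 1 to 8 rows; each row is the pose to reach, as a shift and turn from the pose commanded when the call began, along the tool's axes at that moment; what a row does not reach only later rows make up. Full scale, the value 1, is 0.1 m for a shift and pi/2 rad for a turn. A row lasts 1/12 s, in which the tool goes at most 41.7 mm and 7.16 degrees, less where a joint would pass 70% of its speed; a pose out of reach is approached as far as the arm can. A call with a number of a shift or a turn outside -1 to 1 is refused whole. A call with a gripper value outside its range is refused whole. The fingers move at their own pace and stop on an object; the grip force is fixed at half the most. Time passes only in rows, so rows that repeat a pose let the fingers close. It gives the time, the measured TCP pose, the force and the opening at its end, in the units of the state.
- robot.get_obs(): the state, without advancing time (a new reading comes with each control period).
- robot.snapshot(name): name is "scene" or "top"; returns (picture, depth): 400x640x3 uint8, red, green, blue; 400x640 float32, m along the optical axis (not along the pixel's ray), 0 where there is no reading.
- robot.camera_params(name): a dict with "mtx" (3x3 intrinsics, pixels), "R" (3x3) and "t" (3): a world point X has camera coordinates R X + t. Camera axes: x right, y down, z forward; pixel columns grow to the right and rows downward; lengths in m; the calibration is good to about 2 mm. A picture is of the moment at which its call begins. camera_params takes no time and is no camera call.
- robot.close_job(): hands the job in, once; it reports no verdict.
The state is a dict: "time": time; "joint_positions": joint angles; "qvel": joint speeds; "joint_torque": joint torques, N m; "tool_pos": TCP position; "ee_rot": TCP orientation; "wrist_force": force on the tool from outside, world axes, zero at the start; "wrist_torque": the same for the moment, N m; "width": finger opening in m.
Only numpy, scipy, OpenCV 4.12 (cv2) and the standard library are available. Lean on these libraries where they do the work, as an engineer would, in place of code of your own. Each camera call takes 0.05 s, during which the arm holds its last target.

### The job

Get the colour meter ready for its white check: lift the black paddle at the front of its measuring chamber to release the latch and swing the lid up until it stands upright. Then lay the blue-handled reference plate gently on the dark stage inside, long side along long side, so that its edges are flush with the stage's edges all round. Leave the lid standing open, and leave the red-handled plate and everything else on the bench where it is.

Things in the scene. Friction and masses are not known exactly. Their poses are not given: they have to be found in the camera images.
- chamber: Colour meter, fixed: white box, measuring chamber in front under a hinged lid with amber window, closed housing behind. Origin at bench height under the chamber's centre; x from front (keys, paddle) to rear, y along the hinge, z up. Chamber 200 (x) by 280 mm (y), walls 12 mm thick, tops 100 mm above the bench; housing from x = 100 to 220 mm, 100 mm high. The front faces the middle of the bench.
- stage_top (a point): Centre of the flat top of the dark grey stage, a block 80 mm (x) by 100 mm (y) inside the chamber, with a round black port in the middle; 45 mm above the bench, 10 mm behind the chamber's centre, axes as the chamber's. Free space inside the walls: 38 mm behind the stage, 58 mm in front (a latch keeper takes the front 35 mm, from 84 mm above the bench), 78 mm at either side.
- lid_hinge (a point): Middle of the lid's hinge line: at the top of the chamber's rear wall, 100 mm behind the chamber's centre, 100 mm above the bench. The hinge runs along the chamber's y; axes as the chamber's.
- lid (a joint): Angle of the lid, rad: 0 shut and latched, grows as its front edge rises, 1.57 upright, stop at 1.8. Lid 200 mm from hinge to front edge, 280 mm wide, 18 mm thick, about 0.45 kg. Its stiff hinge holds it wherever it is left; about 5 N at the paddle lift it. It cannot be raised while latched.
- paddle (a joint): Angle of the black paddle to the lid, rad: 0 at rest, grows as its outer end rises, stop at 0.6; a spring returns it. Above about 0.3 the hidden pawl is clear and the lid is free; lifting takes 1 to 3 N. Its pivot lies in the lid, 166 mm in front of the hinge line and 10 mm above it (lid shut). Pulling on then raises the lid; a firm pinch turns it back to 0 as the lid rises.
- paddle_grip (a point): Middle of the paddle's thick outer end, 72 mm from its pivot; lid shut: 38 mm in front of the lid's front edge, 109 mm above the bench, free space below. This end is 56 mm wide (along the hinge), 44 mm long, 19 mm thick: it can be pinched from above across its width and turns between the fingers as the lid swings. Axes turn with it: x to the pivot, y along the hinge, z up at rest.
- white_plate: The plate to load: aluminium plate with a white ceramic face underneath and a blue bridge handle on top, 80 mm (x) by 100 mm (y), 10 mm thick, about 0.28 kg. Origin at the centre of its underside, z up. Lies on the bench in one of the two plate places, handle up. It may be turned by half a turn on the stage.
- white_plate_grip (a point): Centre of the blue handle bar, 35 mm above the plate's underside: a bar 64 mm long (along the plate's x), 16 mm wide (y), 14 mm high, its underside 18 mm above the plate, on two posts.
- dark_plate: Same plate with a black face and a red handle, for another check: leave alone. Lies in the other plate place. Origin at the centre of its underside.
- kantharos: Clay cup with two loop handles, 95 mm high, 132 mm over the handles, standing on the bench; leave alone. Origin at the centre of its foot.
- swab_jar: Amber jar with white cap, 56 mm across, 75 mm high; leave alone. Origin at the centre of its underside.
- solvent_bottle: White bottle with black cap, 60 mm across, 140 mm high; leave alone. Origin at the centre of its underside.
- brush: Brush 200 mm long lying on the bench near the robot; leave alone. Origin at its middle, underside.
- spatula: Spatula 160 mm long lying on the bench at the back; leave alone. Origin at its middle, underside.
- cork_ring: Cork ring, 110 mm across, 22 mm high, flat on the bench; leave alone. Origin at the centre of its underside.
Things that resemble listed ones, but are neither listed nor needed, are in the scene too. Leave any yellow look-alike of the white_plate alone.

How it is judged:
On the way, in this order (a step that is already met when the one before it is completed fails the run):
1. the paddle is lifted against its spring (above 0.2 rad) (value of joint paddle above 0.2 rad), for 0.05 s.
2. the lid stands open (above 1.3 rad) (value of joint lid above 1.3 rad), for 0.2 s.
At the end, for the whole second after the job is handed in: Lid open above 1.3 rad; blue-handled plate flat (tilt < 0.04 rad), handle up, at rest on the stage: centre within 4 mm of the stage's centre along its x and its y, underside within 3 mm of its top, turned < 0.07 rad from it (half a turn allowed) (value of joint lid above 1.3 rad and x of white_plate in the frame of stage_top between -0.004 and 0.004 m and y of white_plate in the frame of stage_top between -0.004 and 0.004 m and z of white_plate in the frame of stage_top between -0.003 and 0.003 m and angle between the x axis of white_plate and the x axis of stage_top, either way round below 0.07 rad and angle between white_plate's own z axis and vertical below 0.04 rad and linear speed of white_plate below 0.01 m/s and angular speed of white_plate below 0.05 rad/s); the robot touches nothing.
It fails at once if the plate is slammed or pressed hard on the colour meter (over 45 N) (contact force between white_plate and chamber above 45 N).
It fails at once if the red-handled plate is moved by more than 30 mm (distance of dark_plate from where it was at the start of the episode above 0.03 m).
It fails at once if the cup, jar, bottle, brush, spatula or cork ring is moved by more than 30 mm (distance of any of kantharos, swab_jar, solvent_bottle, brush, spatula, cork_ring from where it was at the start of the episode above 0.03 m).
It also fails if it takes over 58 s, if anything falls off the work surface, if the arm or the gripper's body presses on something with over 40 N, if the wrist force passes 120 N, or if a joint passes its speed limit or range.

## Working session

There is one attempt and no reset: what is moved stays moved. The work goes in short steps, Python scripts to look and compute and a tool call to move; the robot and the scene stay as the last step left them, time stands still between calls to the robot, and variables do not carry over. Pictures are saved under pics/ and viewed, and the job is handed in when it is done.

Besides the shell and the picture viewer there is one more tool, called after "Call:" by a JSON object that holds its "name" and its "arguments". move_arm: Moves the arm, as the interface text tells. Its arguments: {"type":"object","properties":{"increments":{"type":"array","items":{"type":"array","items":{"type":"array","items":{"type":"number","minimum":-1,"maximum":1}}}}},"required":["increments"]}

```bash
ls; mkdir -p pics; python3 - <<'E'
from bench import robot
import cv2, numpy as np
print(robot.get_obs(), robot.tcp_to_tips)
for n in ("scene","top"):
    p,d=robot.snapshot(n); cv2.imwrite(f"pics/{n}0.png",p[:,:,::-1]); np.save(f"pics/{n}0_d.npy",d)
    c=robot.camera_params(n); print(n,c)
E
```

```text
pics
{'time': 0.0, 'joint_positions': array([ 1.20289634e+00,  8.79587428e-02,  1.37219793e+00,  1.27742680e-05,
        1.68360984e+00, -1.03120221e-01]), 'qvel': array([-8.36660744e-04, -9.72784981e-04, -3.24613545e-05,  5.59780338e-04,
       -1.35506833e-03, -1.05807024e-03]), 'joint_torque': array([ 5.22477694e-04, -3.40182137e+01, -3.02426684e+01,  7.17410585e-02,
        3.29829566e-02, -1.48295908e-04]), 'tool_pos': array([0.14390926, 0.53073231, 0.40353024]), 'ee_rot': array([-3.13943165e+00, -2.36400343e-04,  2.87681405e+00]), 'wrist_force': array([0.14416232, 0.40550729, 0.24898244]), 'wrist_torque': array([ 0.01490571,  0.00854722, -0.03694521]), 'width': 0.09384468042339306} 0.1992
scene {'mtx': array([[492.2166    ,   0.        , 319.74290286],
       [  0.        , 492.2166    , 198.89730718],
       [  0.        ,   0.        ,   1.        ]]), 'R': array([[ 0.78005517,  0.62568997, -0.00509841],
       [ 0.41506933, -0.52353486, -0.7440623 ],
       [-0.46822151,  0.57829345, -0.66809078]]), 't': array([-0.43553064, -0.07847786,  1.85184032])}
top {'mtx': array([[366.73959294,   0.        , 317.64683041],
       [  0.        , 366.73959294, 194.57516402],
       [  0.        ,   0.        ,   1.        ]]), 'R': array([[ 0.02005127, -0.99977033,  0.00756551],
       [-0.99635872, -0.0206089 , -0.08273198],
       [ 0.0828689 , -0.00587908, -0.99654312]]), 't': array([0.06311814, 0.49950394, 1.16511015])}
```

View pics/scene0.png

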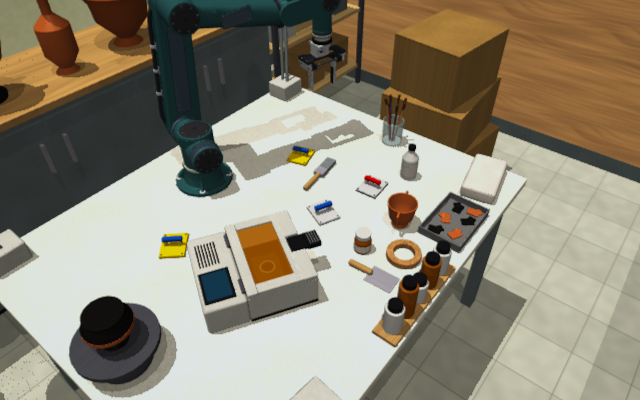

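View pics/top0.png

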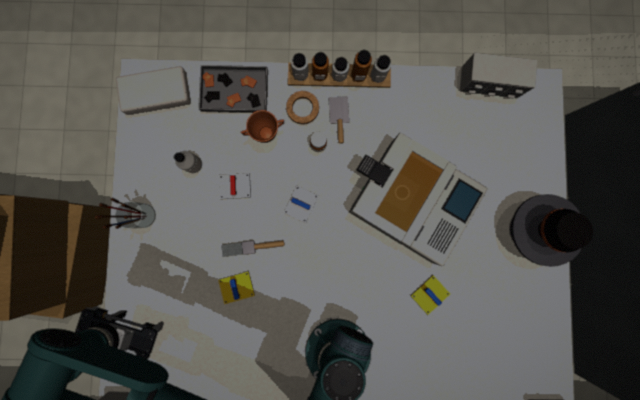

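The scene picture shows the white plate with the blue bar near (322,210), the meter near (255,265) and its paddle near (304,241). In the top picture they are near (301,203), (420,200) and (374,169). The red plate is at top (235,186), and there are two yellow look-alikes. I'll measure with masks next.

```bash
cat > h.py <<'E'
import numpy as np, cv2
from bench import robot
def cam(n):
    c=robot.camera_params(n); return c["mtx"],c["R"],c["t"]
def ray(n,uv,z):
    K,R,t=cam(n); uv=np.atleast_2d(uv).astype(float)
    d=np.c_[uv,np.ones(len(uv))]@np.linalg.inv(K).T@R; C=-R.T@t
    return C+d*((z-C[2])/d[:,2])[:,None]
def proj(n,X):
    K,R,t=cam(n); x=(np.atleast_2d(X)@R.T+t)@K.T; return x[:,:2]/x[:,2:]
def snap(n,name):
    p,d=robot.snapshot(n); cv2.imwrite(f"pics/{name}.png",p[:,:,::-1]); np.save(f"pics/{name}_d.npy",d); return p,d
def crop(name,x0,y0,x1,y1,s):
    p=cv2.imread(f"pics/{name}.png")[y0:y1,x0:x1]; cv2.imwrite(f"pics/{name}_c{x0}_{y0}.png",cv2.resize(p,None,fx=s,fy=s,interpolation=cv2.INTER_CUBIC))
E
python3 - <<'E'
from h import *
crop("top0",270,120,500,275,3.4)
crop("scene0",180,190,345,335,4)
E
```

```text
(no output)
```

View pics/top0_c270_120.png

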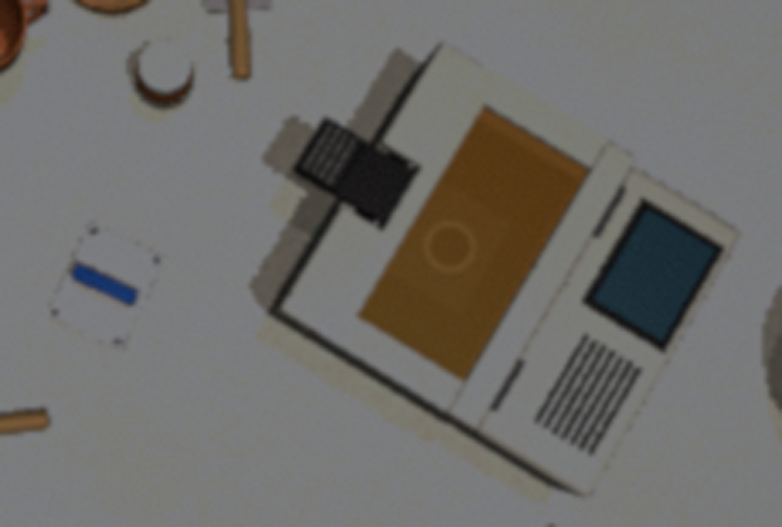

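View pics/scene0_c180_190.png

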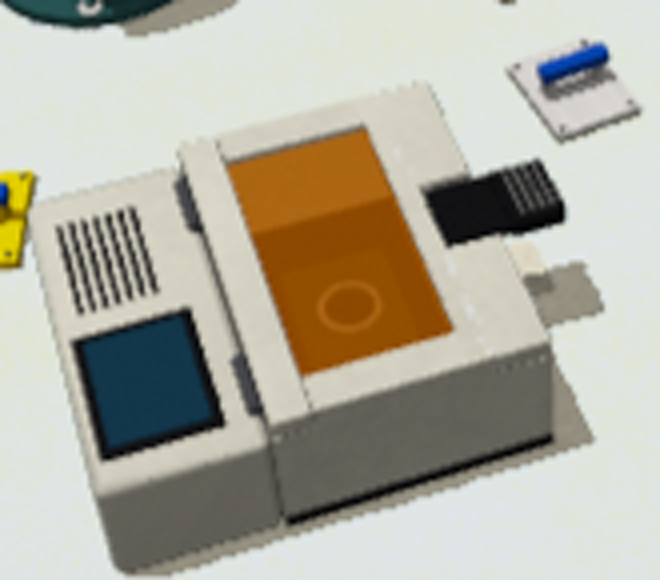

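```bash
python3 - <<'E'
from h import *
def cz(p,x0,y0,s): return (np.array(p,float)+.5)/s-.5+np.array([x0,y0])
lf=ray("top",cz([[438,45],[275,308]],270,120,3.4),0.118)
hr=ray("top",cz([[738,232],[590,492]],270,120,3.4),0.100)
lh=ray("top",cz([[612,148],[452,412]],270,120,3.4),0.118)
print("lid front",lf,np.linalg.norm(lf[0]-lf[1]),"hous",hr,np.linalg.norm(hr[0]-hr[1]))
print("lid rear",lh)
for a in(lf,hr): 
    e=a[0]-a[1]; print("y-ish dir",np.arctan2(e[1],e[0]))
ls=ray("scene",cz([[425,85],[549,350]],180,190,4),0.118)
print("scene lid front",ls,np.linalg.norm(ls[0]-ls[1]))
# paddle & plate
for n in("top","scene"):
    p=cv2.imread(f"pics/{n}0.png"); h=cv2.cvtColor(p,cv2.COLOR_BGR2HSV)
    m=((h[...,0]>105)&(h[...,0]<128)&(h[...,1]>150)&(h[...,2]>60)).astype(np.uint8)
    k,l,st,c=cv2.connectedComponentsWithStats(m)
    for i in range(1,k):
        if st[i,4]<20: continue
        P=ray(n,c[i],0.042 )[0]
        r=cv2.minAreaRect(np.argwhere(l==i)[:,::-1].astype(np.float32)); b=ray(n,cv2.boxPoints(r),0.042)
        e=[np.linalg.norm(b[1]-b[0]),np.linalg.norm(b[2]-b[1])]; v=b[1]-b[0] if e[0]>e[1] else b[2]-b[1]
        print(n,"blue",c[i],st[i],P,e,np.arctan2(v[1],v[0]))
    m=(h[...,2]<60).astype(np.uint8)
    w=(slice(140,225),slice(350,402)) if n=="top" else (slice(225,260),slice(282,325))
    q=np.zeros_like(m); q[w]=m[w]
    k,l,st,c=cv2.connectedComponentsWithStats(q)
    for i in range(1,k):
        if st[i,4]<60: continue
        r=cv2.minAreaRect(np.argwhere(l==i)[:,::-1].astype(np.float32)); b=ray(n,cv2.boxPoints(r),0.1185)
        print(n,"paddle",c[i],st[i],b)
E
```

```text
lid front [[ 0.68151948 -0.16588028  0.118     ]
 [ 0.44555214 -0.02430667  0.118     ]] 0.2751793414416692 hous [[ 0.5224419  -0.43804733  0.1       ]
 [ 0.29090751 -0.30391523  0.1       ]] 0.26758100359137926
lid rear [[ 0.59253388 -0.31956331  0.118     ]
 [ 0.35874767 -0.17858366  0.118     ]]
y-ish dir -0.540398329368479
y-ish dir -0.5250735215529223
scene lid front [[ 0.44944279 -0.03301872  0.118     ]
 [ 0.69172445 -0.17787561  0.118     ]] 0.2822834116909367
top blue [300.14285714 203.17460317] [292 199  17  10  63] [0.46785933 0.12827244 0.042     ] [np.float64(0.010488318688853079), np.float64(0.05801117276086362)] -1.9771316406573287
top blue [233.27906977 285.04651163] [231 280   6  14  43] [0.20910336 0.32964766 0.042     ] [np.float64(0.012648936868553472), np.float64(0.041216343793447706)] -2.9909094341312508
top blue [433.01449275 296.47826087] [426 289  15  16  69] [ 0.18585017 -0.29163853  0.042     ] [np.float64(0.010600963243575984), np.float64(0.058387353010207185)] -2.4074991005619495
top paddle [372.41504854 174.11286408] [350 140  45  85 824] [[ 0.43632453  
[... 212 characters left out ...]
39 0.32153259 0.042     ] [np.float64(0.021789459574445363), np.float64(0.05905245262334608)] 0.3135204946020381
scene blue [322.98684211 205.40789474] [315 201  17  10  76] [0.47360007 0.12360726 0.042     ] [np.float64(0.06214338213308641), np.float64(0.021782353899640016)] 1.157543723005258
scene blue [171.41860465 238.60465116] [162 236  20   6  86] [ 0.19346188 -0.29682635  0.042     ] [np.float64(0.060059837599539194), np.float64(0.01910657134440606)] 0.7586930846893384
scene paddle [302.36363636 241.34848485] [287 231  34  20 396] [[ 0.52678292 -0.11881232  0.1185    ]
 [ 0.57858194 -0.03661693  0.1185    ]
 [ 0.62579537 -0.07755775  0.1185    ]
 [ 0.57485389 -0.15662615  0.1185    ]]
```

```bash
cat >> h.py <<'E'
def cloud(n,d):
    K,R,t=cam(n); v,u=np.mgrid[:d.shape[0],:d.shape[1]]
    X=np.stack([(u-K[0,2])/K[0,0]*d,(v-K[1,2])/K[1,1]*d,d],-1)
    return (X-t)@R
E
python3 - <<'E'
from h import *
for n in("top","scene"):
    d=np.load(f"pics/{n}0_d.npy"); X=cloud(n,d); p=cv2.imread(f"pics/{n}0.png"); val=p.max(2)
    # box heights
    box=(X[...,2]>0.108)&(X[...,2]<.128)&(X[...,0]>.3)&(X[...,0]<.75)&(X[...,1]<0)&(X[...,1]>-.4)
    dark=box&(val<60)
    k,l,st,c=cv2.connectedComponentsWithStats(dark.astype(np.uint8))
    for i in range(1,k):
        if st[i,4]<60: continue
        P=X[l==i]; r=cv2.minAreaRect(P[:,:2].astype(np.float32)*1000); print(n,"dark",st[i,4],P.mean(0),r,P[:,2].min(),P[:,2].max())
    k,l,st,c=cv2.connectedComponentsWithStats(box.astype(np.uint8)); i=1+np.argmax(st[1:,4]); P=X[l==i]
    print(n,"lid+paddle",st[i],cv2.boxPoints(cv2.minAreaRect(P[:,:2].astype(np.float32)*1000)).round())
    # lid only light
    q=((l==i)&(val>=75)).astype(np.uint8); P=X[q>0]; r=cv2.minAreaRect(P[:,:2].astype(np.float32)*1000); print("lid",r,cv2.boxPoints(r).round(), np.median(P[:,2]))
    hs=(X[...,2]>0.09)&(X[...,2]<.14)&(X[...,0]>.2)&(X[...,0]<.75)&(X[...,1]<0.02)&(X[...,1]>-.5)
    P=X[hs];r=cv2.minAreaRect(P[:,:2].astype(np.float32)*1000); print("all",r)
    # plate
    if n=="top":
        y=X[195:212,290:312]; print("plate z", np.percentile(y[...,2],[5,30,50,80,95,99]))
E
```

```text
top dark 584 [ 0.56797554 -0.09216446  0.11648545] ((570.8696899414062, -93.63763427734375), (93.66449737548828, 60.865623474121094), 60.13304901123047) 0.10805287896847905 0.12498733884970813
top lid+paddle [ 352  133  105  113 6496] [[ 340. -205.]
 [ 581. -348.]
 [ 715. -124.]
 [ 473.   20.]]
lid ((528.0787353515625, -162.53114318847656), (255.74859619140625, 281.35150146484375), 59.670780181884766) [[ 342. -202.]
 [ 585. -344.]
 [ 714. -123.]
 [ 471.   19.]] 0.11538499678169202
all ((498.33258056640625, -212.76080322265625), (373.6458435058594, 281.1309814453125), 59.36471176147461)
plate z [0.00613153 0.00907897 0.01069193 0.03950754 0.0428424  0.04470873]
scene dark 382 [ 0.57235895 -0.0998273   0.11691459] ((570.6430053710938, -93.62554168701172), (91.65743255615234, 58.38666915893555), 58.43288040161133) 0.10800637406484478 0.12591163885090287
scene lid+paddle [ 224  210   97   89 5416] [[ 338. -205.]
 [ 587. -348.]
 [ 717. -123.]
 [ 468.   20.]]
lid ((528.333984375, -162.85675048828125), (257.7897644042969, 287.1990051269531), 61.043025970458984) [[ 340. -206.]
 [ 592. -345.]
 [ 716. -120.]
 [ 465.   19.]] 0.11598760349017262
all ((498.9448547363281, -213.0876007080078), (373.52716064453125, 287.94134521484375), 59.664981842041016)
```

```bash
cat >> h.py <<'E'
from scipy.spatial.transform import Rotation as Ro
# target: grasp point (world), yaw with tool down -> increments (units of the move tool) from the measured pose
def need(g,yaw,off=0.18):
    o=robot.get_obs(); R=Ro.from_euler("xyz",o["ee_rot"]); T=Ro.from_euler("xyz",[np.pi,0,yaw])
    tp=np.array(g)-T.apply([0,0,off]); d=R.inv().apply(tp-o["tool_pos"])/0.1
    r=(R.inv()*T).as_rotvec()/(np.pi/2)
    print("t %.2f"%o["time"],"grasp now",(o["tool_pos"]+R.apply([0,0,off])).round(4),"yaw %.4f"%o["ee_rot"][2],"F",o["wrist_force"].round(1),"w %.4f"%o["width"])
    print("need d",d.round(3),"r",r.round(3))
E
python3 - <<'E'
from h import *
need([.5835,-.07,.109+.1],1.0385)
E
```

```text
t 0.10 grasp now [0.1438 0.5304 0.2236] yaw 2.8768 F [ 0.6 -0.2  0.3] w 0.0940
need d [-5.815 -4.647  0.154] r [-1.00e-03  1.00e-03  1.17e+00]
```

Call:
{"name": "move_arm", "arguments": {"increments": [[[1,-0.3,-0.24,0,0,0,0],[1,-0.6,-0.48,0,0,0,0],[1,-0.9,-0.72,0,0,0,0],[1,-1,-0.8,0,0,0,0]]]}}

```text
time: 0.43
tool_pos: [0.2211, 0.4247, 0.4042]
ee_rot: [-3.14, 0.001, 2.874]
wrist_force: [0.3, 0.3, 0.3]
width: 0.0942
```

Call:
{"name": "move_arm", "arguments": {"increments": [[[1,-0.3,-0.24,0,0,0,0],[1,-0.6,-0.48,0,0,0,0],[1,-0.9,-0.72,0,0,0,0],[1,-1,-0.8,0,0,0,0]]]}}

```text
time: 0.77
tool_pos: [0.2967, 0.3214, 0.4044]
ee_rot: [-3.14, 0.001, 2.873]
wrist_force: [-0.6, 0.4, 1.3]
width: 0.0942
```

Call:
{"name": "move_arm", "arguments": {"increments": [[[1,-0.3,-0.24,0,0,0,0],[1,-0.6,-0.48,0,0,0,0],[1,-0.9,-0.72,0,0,0,0],[1,-1,-0.8,0,0,0,0]]]}}

```text
time: 1.1
tool_pos: [0.3725, 0.2179, 0.4043]
ee_rot: [-3.14, 0.001, 2.873]
wrist_force: [0.3, -0.0, 0.3]
width: 0.0939
```

Call:
{"name": "move_arm", "arguments": {"increments": [[[1,-0.3,-0.24,0,0,0,0],[1,-0.6,-0.48,0,0,0,0],[1,-0.9,-0.72,0,0,0,0],[1,-1,-0.8,0,0,0,0]]]}}

```text
time: 1.43
tool_pos: [0.4482, 0.1143, 0.404]
ee_rot: [-3.14, 0.0, 2.873]
wrist_force: [0.2, 0.5, 0.1]
width: 0.0939
```

```bash
python3 -c "
from h import *
need([.5835,-.07,.209],1.0385)"
```

```text
t 1.43 grasp now [0.4482 0.114  0.224 ] yaw 2.8725 F [0.2 0.5 0.1] w 0.0939
need d [-1.794 -1.417  0.153] r [-0.000e+00  1.000e-03  1.168e+00]
```

Call:
{"name": "move_arm", "arguments": {"increments": [[[1,-0.3,-0.24,0,0,0,0.08],[1,-0.6,-0.48,0,0,0,0.15],[1,-0.8,-0.7,0,0,0,0.23],[1,-0.9,-0.7,0,0,0,0.3],[1,-0.9,-0.7,0,0,0,0.38],[1,-0.9,-0.7,0,0,0,0.45],[1,-0.9,-0.7,0,0,0,0.53],[1,-0.9,-0.7,0,0,0,0.6]]]}}

```text
time: 2.1
tool_pos: [0.5149, 0.0268, 0.4041]
ee_rot: [-3.141, -0.001, 1.929]
wrist_force: [-0.6, 0.2, 0.8]
width: 0.0939
```

```bash
python3 -c "
from h import *
need([.5835,-.07,.189],1.0385)"
```

```text
t 2.10 grasp now [0.5147 0.027  0.2241] yaw 1.9286 F [-0.6  0.2  0.8] w 0.0939
need d [-1.147  0.304  0.35 ] r [-0.001 -0.001  0.567]
```

Call:
{"name": "move_arm", "arguments": {"increments": [[[1,-0.3,0.1,0,0,0,0.08],[1,-0.6,0.2,0,0,0,0.15],[1,-0.9,0.3,0,0,0,0.23],[1,-1,0.3,0.2,0,0,0.3],[1,-1,0.3,0.3,0,0,0.38],[1,-1,0.3,0.3,0,0,0.45],[1,-1,0.3,0.3,0,0,0.53],[1,-1,0.3,0.3,0,0,0.567]]]}}

```text
time: 2.77
tool_pos: [0.5786, -0.0559, 0.3735]
ee_rot: [-3.139, -0.0, 1.039]
wrist_force: [0.1, 0.1, 0.0]
width: 0.0935
```

```bash
python3 -c "
from h import *
need([.5835,-.07,.109],1.0385)
snap('top','top1');snap('scene','scene1'); crop('top1',320,100,480,220,5); crop('scene1',200,150,360,290,4)"
```

```text
t 2.77 grasp now [ 0.5782 -0.0557  0.1935] yaw 1.0388 F [0.1 0.1 0. ] w 0.0935
need d [-0.097  0.116  0.845] r [-0.001 -0.     0.   ]
```

View pics/scene1_c200_150.png

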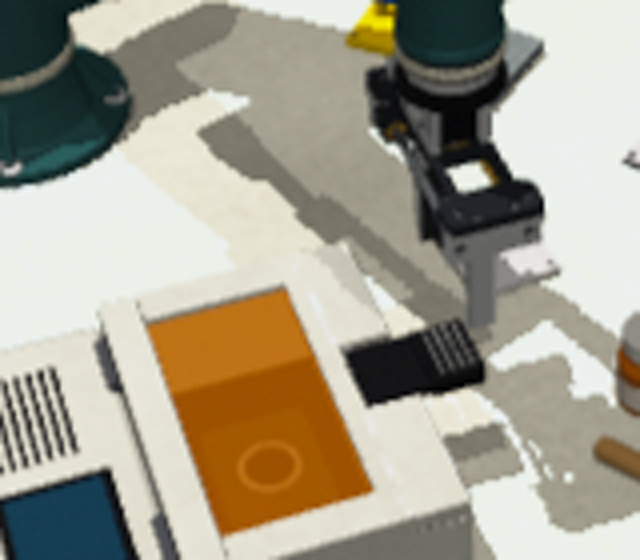

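View pics/top1_c320_100.png

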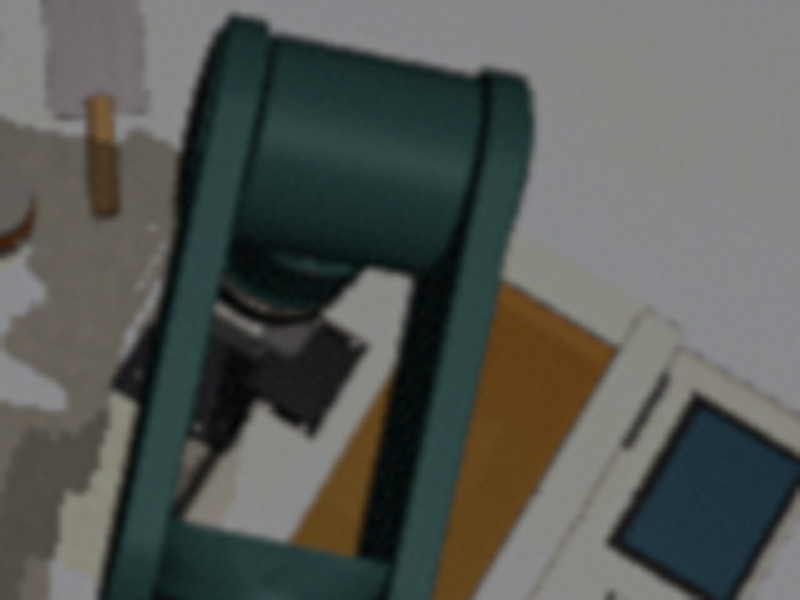

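The scene picture shows the jaws hanging just in front of the paddle end near crop (480,300), in line with the paddle at (465,350). I'll shift and go down.

Call:
{"name": "move_arm", "arguments": {"increments": [[[1,-0.1,0.12,0,0,0,0],[1,-0.1,0.12,0.2,0,0,0],[1,-0.1,0.12,0.4,0,0,0],[1,-0.1,0.12,0.6,0,0,0],[1,-0.1,0.12,0.8,0,0,0],[1,-0.1,0.12,0.85,0,0,0],[1,-0.1,0.12,0.85,0,0,0]]]}}

```text
time: 3.45
tool_pos: [0.5834, -0.0717, 0.2873]
ee_rot: [-3.137, 0.001, 1.044]
wrist_force: [0.1, 0.3, -0.2]
width: 0.0938
```

```bash
python3 -c "
from h import *
need([.5835,-.07,.109],1.0385)
snap('scene','scene2'); crop('scene2',200,150,360,290,4)"
```

```text
t 3.45 grasp now [ 0.5826 -0.0715  0.1073] yaw 1.0442 F [ 0.1  0.3 -0.2] w 0.0938
need d [ 0.015 -0.008 -0.017] r [-0.003  0.001  0.004]
```

View pics/scene2_c200_150.png

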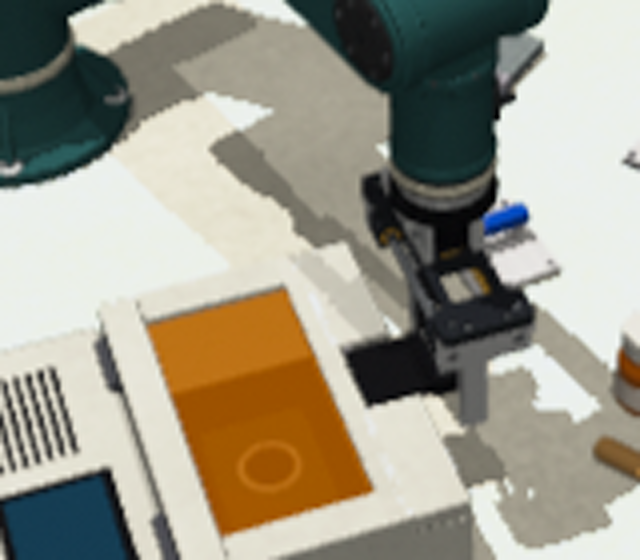

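The near finger at crop (472,395) stands beside the paddle's thick end and no force shows, so I'll close.

Call:
{"name": "move_arm", "arguments": {"increments": [[[0,0,0,0,0,0,0],[0,0,0,0,0,0,0],[0,0,0,0,0,0,0],[0,0,0,0,0,0,0],[0,0,0,0,0,0,0],[0,0,0,0,0,0,0],[0,0,0,0,0,0,0],[0,0,0,0,0,0,0]]]}}

```text
time: 4.17
tool_pos: [0.583, -0.0706, 0.2899]
ee_rot: [-3.138, -0.0, 1.044]
wrist_force: [-4.9, 2.3, 3.5]
width: 0.0556
```

```bash
python3 -c "
import numpy as np
for a in np.arange(0,1.61,.1):
    p=237*np.array([np.cos(a+.128),np.sin(a+.128)]); print(round(a,2),((p-[238,9])/100).round(3))"
```

```text
0.0 [-0.029  0.213]
0.1 [-0.071  0.446]
0.2 [-0.136  0.673]
0.3 [-0.224  0.894]
0.4 [-0.333  1.104]
0.5 [-0.462  1.302]
0.6 [-0.611  1.487]
0.7 [-0.777  1.656]
0.8 [-0.959  1.807]
0.9 [-1.156  1.939]
1.0 [-1.365  2.051]
1.1 [-1.583  2.142]
1.2 [-1.81  2.21]
1.3 [-2.043  2.256]
1.4 [-2.279  2.278]
1.5 [-2.515  2.276]
1.6 [-2.751  2.251]
```

Call:
{"name": "move_arm", "arguments": {"increments": [[[0,0,0,-0.05,0,0,0],[0,-0.01,0,-0.1,0,0,0],[0,-0.02,0,-0.15,0,0,0],[0,-0.03,0,-0.2,0,0,0],[0,-0.05,0,-0.25,0,0,0],[0,-0.05,0,-0.28,0,0,0],[0,-0.05,0,-0.28,0,0,0]]]}}

```text
time: 4.75
tool_pos: [0.5805, -0.0751, 0.3176]
ee_rot: [-3.137, -0.0, 1.044]
wrist_force: [-4.8, 4.1, -3.9]
width: 0.0557
```

```bash
python3 -c "
from h import *
need([.5835,-.07,.109],1.0385)
snap('scene','scene3'); crop('scene3',200,150,360,290,4)"
```

```text
t 4.75 grasp now [ 0.5799 -0.0747  0.1376] yaw 1.0437 F [-4.8  4.1 -3.9] w 0.0557
need d [0.059 0.001 0.286] r [-0.003 -0.     0.003]
```

View pics/scene3_c200_150.png

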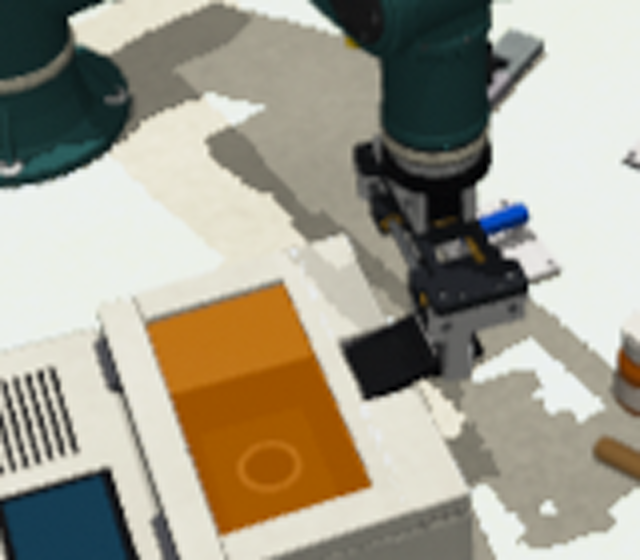

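The paddle at crop (390,360) is now tilted up, with small forces. I'll start swinging the lid.

Call:
{"name": "move_arm", "arguments": {"increments": [[[0,-0.01,0,-0.08,0,0,0],[0,-0.02,0,-0.17,0,0,0],[0,-0.05,0,-0.28,0,0,0],[0,-0.09,0,-0.39,0,0,0],[0,-0.13,0,-0.5,0,0,0],[0,-0.17,0,-0.61,0,0,0],[0,-0.23,0,-0.72,0,0,0],[0,-0.28,0,-0.82,0,0,0]]]}}

```text
time: 5.47
tool_pos: [0.5661, -0.0998, 0.4002]
ee_rot: [-3.137, 0.001, 1.044]
wrist_force: [-5.5, 3.1, -6.3]
width: 0.0556
```

```bash
python3 -c "
from h import *
need([.5835,-.07,.109],1.0385)
snap('scene','scene4'); crop('scene4',180,120,360,290,4)"
```

```text
t 5.47 grasp now [ 0.5653 -0.0995  0.2202] yaw 1.0437 F [-5.5  3.1 -6.3] w 0.0556
need d [0.346 0.006 1.112] r [-0.003  0.001  0.003]
```

View pics/scene4_c180_120.png

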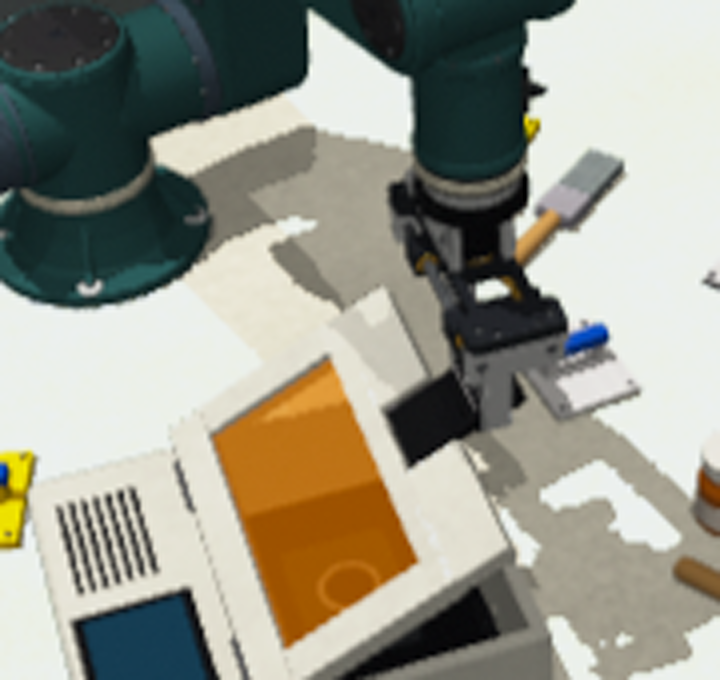

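The lid is up about 0.4 rad with the chamber open beneath it at crop (430,640). I'll follow the arc on.

Call:
{"name": "move_arm", "arguments": {"increments": [[[0,-0.06,0,-0.1,0,0,0],[0,-0.13,0,-0.2,0,0,0],[0,-0.2,0,-0.29,0,0,0],[0,-0.28,0,-0.38,0,0,0],[0,-0.36,0,-0.47,0,0,0],[0,-0.44,0,-0.55,0,0,0],[0,-0.53,0,-0.63,0,0,0],[0,-0.63,0,-0.7,0,0,0]]]}}

```text
time: 6.18
tool_pos: [0.5344, -0.1536, 0.4707]
ee_rot: [-3.137, -0.002, 1.045]
wrist_force: [-4.9, 7.8, -3.9]
width: 0.056
```

Call:
{"name": "move_arm", "arguments": {"increments": [[[0,-0.1,0,-0.07,0,0,0],[0,-0.2,0,-0.13,0,0,0],[0,-0.3,0,-0.19,0,0,0],[0,-0.41,0,-0.245,0,0,0],[0,-0.51,0,-0.29,0,0,0],[0,-0.62,0,-0.335,0,0,0],[0,-0.74,0,-0.37,0,0,0],[0,-0.85,0,-0.405,0,0,0]]]}}

```text
time: 6.85
tool_pos: [0.4911, -0.2271, 0.5119]
ee_rot: [-3.138, -0.001, 1.045]
wrist_force: [-6.2, 7.5, -4.4]
width: 0.0552
```

```bash
python3 -c "
from h import *
need([.5835,-.07,.109],1.0385)
snap('scene','scene5'); crop('scene5',180,90,360,290,3)"
```

```text
t 6.85 grasp now [ 0.4906 -0.2265  0.3319] yaw 1.0449 F [-6.2  7.5 -4.4] w 0.0552
need d [1.819 0.019 2.231] r [-0.002 -0.001  0.004]
```

View pics/scene5_c180_90.png

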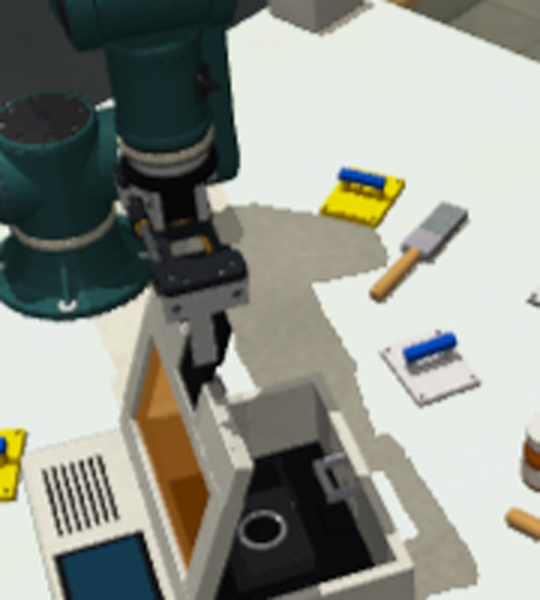

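Call:
{"name": "move_arm", "arguments": {"increments": [[[0,-0.12,0,-0.025,0,0,0],[0,-0.23,0,-0.045,0,0,0],[0,-0.35,0,-0.06,0,0,0],[0,-0.47,0,-0.07,0,0,0],[0,-0.58,0,-0.07,0,0,0],[0,-0.7,0,-0.065,0,0,0],[0,-0.85,0,-0.05,0,0,0],[0,-0.85,0,-0.05,0,0,0]]]}}

```text
time: 7.57
tool_pos: [0.4483, -0.3028, 0.518]
ee_rot: [3.136, 0.004, 1.04]
wrist_force: [0.3, 0.4, -0.1]
width: 0.0412
```

```bash
python3 -c "
from h import *
need([.5835,-.07,.109],1.0385)
snap('scene','scene6'); crop('scene6',180,90,360,290,3)"
```

```text
t 7.57 grasp now [ 0.4489 -0.3039  0.338 ] yaw 1.0403 F [ 0.3  0.4 -0.1] w 0.0412
need d [ 2.701 -0.025  2.28 ] r [0.004 0.002 0.001]
```

View pics/scene6_c180_90.png

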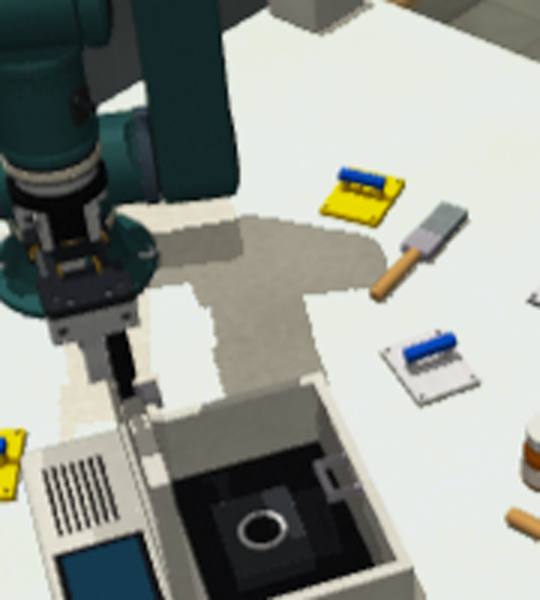

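The jaws at crop (95,340) have slipped behind the paddle (opening 41 mm and still closing), and the lid stands near upright. I'll open and rise clear.

Call:
{"name": "move_arm", "arguments": {"increments": [[[1,0,0,0,0,0,0],[1,0,0,0,0,0,0],[1,0,0,0,0,0,0],[1,0,0,0,0,0,0],[1,0,0,0,0,0,0],[1,0,0,-0.2,0,0,0],[1,0,0,-0.5,0,0,0],[1,0,0,-0.7,0,0,0]]]}}

```text
time: 8.28
tool_pos: [0.4501, -0.3004, 0.5866]
ee_rot: [-3.141, -0.001, 1.045]
wrist_force: [-0.2, -0.1, 0.6]
width: 0.0844
```

```bash
python3 -c "
from h import *
need([.5835,-.07,.109],1.0385)
p,d=snap('scene','scene7'); crop('scene7',180,90,360,290,3); snap('top','top7'); crop('top7',320,100,500,260,4)
f=np.array([np.cos(1.0385),np.sin(1.0385)]); l=np.array([-f[1],f[0]]); h=np.array([.463,-.275])
X=cloud('scene',d); a=(X[...,:2]-h)@f; b=(X[...,:2]-h)@l
for z in (.14,.18,.22,.26,.28,.3,.32):
    m=(abs(X[...,2]-z)<.006)&(abs(b)<.14)&(abs(a)<.15); print(z,m.sum(),np.percentile(a[m],[5,50,95]).round(4) if m.sum() else '')
"
```

```text
t 8.28 grasp now [ 0.4502 -0.3002  0.4066] yaw 1.0452 F [-0.2 -0.1  0.6] w 0.0844
need d [ 2.658e+00 -1.000e-03  2.980e+00] r [-0.    -0.001  0.004]
0.14 31 [-0.014  -0.0098  0.0005]
0.18 22 [-0.0152 -0.0079  0.0023]
0.22 28 [-0.016  -0.0091  0.0003]
0.26 59 [-0.0171 -0.0143  0.0167]
0.28 31 [-0.0176 -0.0153 -0.0015]
0.3 265 [-0.017 -0.009 -0.001]
0.32 34 [-0.0204 -0.0111 -0.0013]
```

View pics/scene7_c180_90.png

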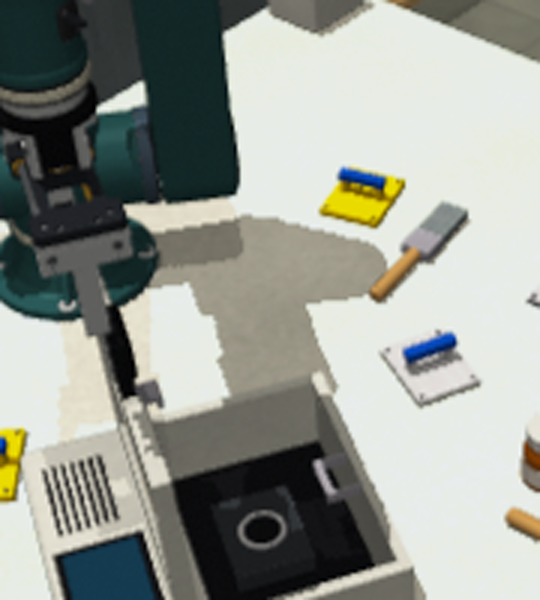

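View pics/top7_c320_100.png

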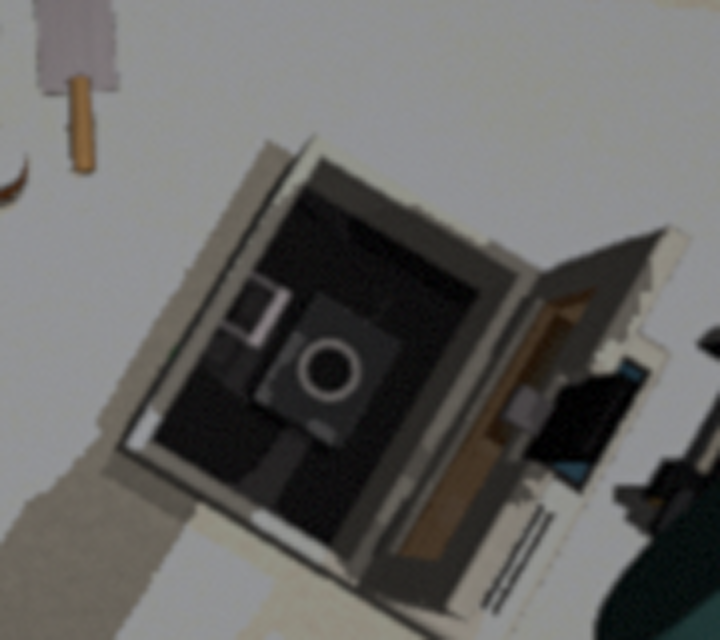

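The lid stands upright: the depth slices through it all lie about 1–2 cm behind the hinge line. The top view shows the stage and its port ring at crop (329,371). I'll measure the stage and the bar.

```bash
python3 - <<'E'
from h import *
def cz(p,x0,y0,s): return (np.array(p,float)+.5)/s-.5+np.array([x0,y0])
st=cz([[322,295],[402,342],[338,448],[255,400]],320,100,4)
S=ray("top",st,.045); print("stage corners",S.round(4),[np.linalg.norm(S[i]-S[(i+1)%4]).round(4) for i in range(4)],S.mean(0))
# ring
for n,w in(("top",(385,415,177,208)),("scene",(255,280,255,280))):
    p=cv2.imread(f"pics/{n}7.png"); x0,x1,y0,y1=w; g=cv2.cvtColor(p,cv2.COLOR_BGR2GRAY)[y0:y1,x0:x1]
    big=cv2.resize(g,None,fx=8,fy=8,interpolation=cv2.INTER_CUBIC); _,b=cv2.threshold(big,0,255,cv2.THRESH_OTSU)
    cs,_=cv2.findContours(b,cv2.RETR_LIST,cv2.CHAIN_APPROX_NONE)
    for c in cs:
        if len(c)<60: continue
        (cx,cy),ax,an=cv2.fitEllipse(c); uv=cz([[cx,cy]],x0,y0,8); print(n,"ell",uv,np.array(ax)/8,ray(n,uv,.045).round(4))
# depth stage and walls
d=np.load("pics/top7_d.npy");X=cloud("top",d); v,u=np.mgrid[:400,:640]
m=(abs(X[...,2]-.045)<.008)&(u>375)&(u<425)&(v>165)&(v<220)
r=cv2.minAreaRect(X[m][:,:2].astype(np.float32)*1000);print("stage depth rect",m.sum(),r,np.median(X[m][:,2]))
for n in("top","scene"):
    p=cv2.imread(f"pics/{n}7.png"); X=cloud(n,np.load(f"pics/{n}7_d.npy")); h=cv2.cvtColor(p,cv2.COLOR_BGR2HSV)
    m=((h[...,0]>105)&(h[...,0]<128)&(h[...,1]>120)&(h[...,2]>45))&(abs(X[...,0]-.47)<.08)&(abs(X[...,1]-.125)<.08)
    P=X[m]; top=P[P[:,2]>.036]; print(n,m.sum(),len(top),P[:,2].min(),P[:,2].max(),cv2.minAreaRect(top[:,:2].astype(np.float32)*1000))
    r=cv2.minAreaRect(np.argwhere(m)[:,::-1].astype(np.float32));print(r, ray(n,r[0],.042))
crop("top7",280,180,325,230,12);crop("scene7",295,185,350,230,12)
E
```

```text
stage corners [[ 0.5693 -0.188   0.045 ]
 [ 0.533  -0.2517  0.045 ]
 [ 0.4477 -0.2008  0.045 ]
 [ 0.4843 -0.135   0.045 ]] [np.float64(0.0734), np.float64(0.0993), np.float64(0.0753), np.float64(0.1001)] [ 0.50856393 -0.19386183  0.045     ]
top ell [[399.16078377 206.24493599]] [2.71890831 6.15880966] [[ 0.4644 -0.1851  0.045 ]]
top ell [[401.89084435 192.02996731]] [10.91362667 11.02516174] [[ 0.5097 -0.1937  0.045 ]]
top ell [[401.8529644  192.02680016]] [16.0939045 16.4396286] [[ 0.5097 -0.1935  0.045 ]]
top ell [[389.70944834 191.31046104]] [ 3.4489727  21.57156754] [[ 0.5112 -0.155   0.045 ]]
top ell [[386.77976513 179.9361701 ]] [ 4.49943829 11.38985443] [[ 0.5473 -0.1455  0.045 ]]
scene ell [[267.01350403 266.03892136]] [ 9.27195072 12.31428432] [[ 0.5108 -0.1923  0.045 ]]
scene ell [[266.95025921 266.15617943]] [13.12792206 16.68750954] [[ 0.5109 -0.1927  0.045 ]]
stage depth rect 825 ((499.11322021484375, -209.15640258789062), (119.70403289794922, 101.85832214355469), 58.98463439941406) 0.04469961981130577
top 77 77 0.03653956198743333 1.2019299305269948 ((448.6087951660156, 108.93215942382812), (109.56990814208984, 28.075576782226562), 44.84929656982422)
((265.37762451171875, 244.29248046875), (18.13251495361328, 115.09025573730469), 40.38364791870117) [[0.33656069 0.2341079  0.042     ]]
scene 82 66 0.023601959213411076 0.050990318963396834 ((469.9667053222656, 126.51629638671875), (59.08067321777344, 17.969284057617188), 71.53707885742188)
((323.1021423339844, 205.28099060058594), (4.698966979980469, 17.0871524810791), 70.01689147949219) [[0.47351141 0.12434945 0.042     ]]
```

View pics/top7_c280_180.png

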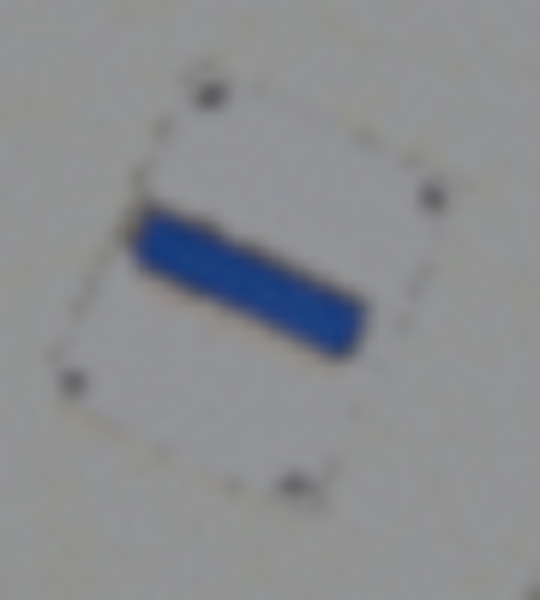

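View pics/scene7_c295_185.png

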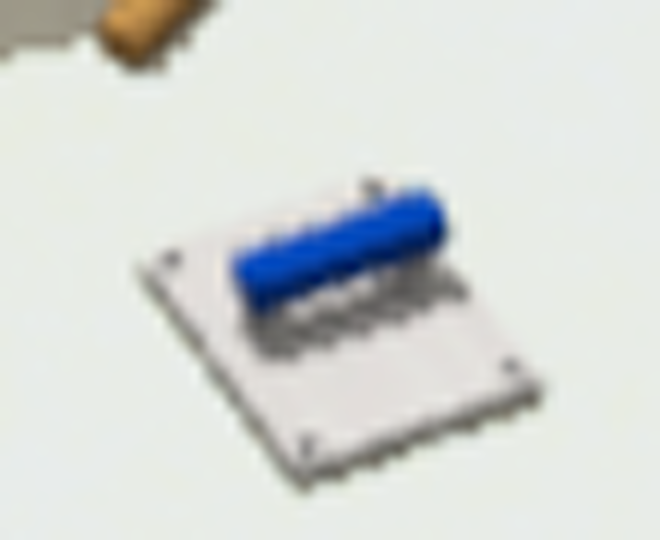

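```bash
python3 - <<'E'
from h import *
def cz(p,x0,y0,s): return (np.array(p,float)+.5)/s-.5+np.array([x0,y0])
def rep(nm,P):
    print(nm,P.mean(0).round(4),[np.linalg.norm(P[i]-P[(i+1)%4]).round(4) for i in range(4)],[np.arctan2(*(P[i]-P[(i+1)%4])[1::-1]).round(3) for i in range(4)])
rep("dots top",ray("top",cz([[210,92],[432,197],[295,486],[72,382]],280,180,12),.010))
rep("dots scene",ray("scene",cz([[373,188],[510,365],[307,447],[172,258]],295,185,12),.010))
rep("bar top",ray("top",cz([[150,205],[370,305],[345,360],[135,255]],280,180,12),.042))
need([.468,.127,.20],1.16)
E
```

```text
dots top [0.4684 0.1282 0.01  ] [np.float64(0.0669), np.float64(0.0866), np.float64(0.0666), np.float64(0.0871)] [np.float64(1.148), np.float64(-0.421), np.float64(-1.986), np.float64(2.724)]
dots scene [0.4682 0.1298 0.01  ] [np.float64(0.0847), np.float64(0.0666), np.float64(0.0877), np.float64(0.066)] [np.float64(2.717), np.float64(1.194), np.float64(-0.431), np.float64(-1.993)]
bar top [0.4685 0.1276 0.042 ] [np.float64(0.0639), np.float64(0.0159), np.float64(0.062), np.float64(0.0138)] [np.float64(1.164), np.float64(-0.405), np.float64(-2.014), np.float64(2.876)]
t 8.38 grasp now [ 0.4508 -0.3008  0.4094] yaw 1.0451 F [-1.  -0.1 -0.1] w 0.0923
need d [ 3.787 -2.     2.079] r [ 0.005  0.    -0.073]
```

Plate position: dots give (0.468, 0.128) from top and (0.468, 0.130) from scene, the bar gives (0.468, 0.128), and the yaw is about 1.152. Stage centre is about (0.510, -0.193) from both views. Now I'll move to the plate.

Call:
{"name": "move_arm", "arguments": {"increments": [[[1,0,0,-0.15,0,0,0],[1,0.1,-0.05,-0.15,0,0,0],[1,0.4,-0.2,-0.15,0,0,0],[1,0.7,-0.35,-0.15,0,0,0],[1,1,-0.53,-0.15,0,0,0]]]}}

```text
time: 8.8
tool_pos: [0.4549, -0.1866, 0.5977]
ee_rot: [-3.138, -0.001, 1.043]
wrist_force: [0.4, -0.3, -0.0]
width: 0.0939
```

Call:
{"name": "move_arm", "arguments": {"increments": [[[1,0.3,-0.16,0,0,0,0],[1,0.6,-0.32,0,0,0,0],[1,0.9,-0.48,0,0,0,0],[1,1,-0.53,0.2,0,0,0]]]}}

```text
time: 9.13
tool_pos: [0.4577, -0.0705, 0.5826]
ee_rot: [3.136, -0.004, 1.049]
wrist_force: [0.2, -0.3, 0.5]
width: 0.0939
```

Call:
{"name": "move_arm", "arguments": {"increments": [[[1,0.3,-0.16,0.1,0,0,0],[1,0.6,-0.32,0.3,0,0,0],[1,0.9,-0.48,0.5,0,0,0],[1,1,-0.53,0.7,0,0,-0.05]]]}}

```text
time: 9.47
tool_pos: [0.4623, 0.0422, 0.5077]
ee_rot: [-3.139, -0.002, 1.129]
wrist_force: [0.3, 0.2, -0.7]
width: 0.0938
```

```bash
python3 -c "
from h import *
need([.4684,.1285,.135],1.152)"
```

```text
t 9.47 grasp now [0.462  0.0427 0.3277] yaw 1.1287 F [ 0.3  0.2 -0.7] w 0.0938
need d [ 0.802 -0.309  1.929] r [-0.002 -0.001 -0.015]
```

Call:
{"name": "move_arm", "arguments": {"increments": [[[1,0.3,-0.1,0.2,0,0,-0.015],[1,0.6,-0.25,0.4,0,0,-0.015],[1,0.8,-0.31,0.7,0,0,-0.015],[1,0.8,-0.31,1,0,0,-0.015],[1,0.8,-0.31,1,0,0,-0.015]]]}}

```text
time: 9.88
tool_pos: [0.4676, 0.1254, 0.4006]
ee_rot: [-3.127, 0.009, 1.149]
wrist_force: [-1.4, -0.1, -1.1]
width: 0.0938
```

```bash
python3 -c "
from h import *
need([.4684,.1285,.035],1.152)"
```

```text
t 9.88 grasp now [0.4646 0.125  0.2207] yaw 1.1495 F [-1.4 -0.1 -1.1] w 0.0938
need d [0.048 0.022 1.856] r [-0.01   0.005 -0.002]
```

Call:
{"name": "move_arm", "arguments": {"increments": [[[1,0,0,0.3,0,0,0],[1,0,0,0.6,0,0,0],[1,0,0,0.9,0,0,0],[1,0,0,1,0,0,0],[1,0,0,1,0,0,0],[1,0,0,1,0,0,0]]]}}

```text
time: 10.38
tool_pos: [0.4703, 0.1235, 0.3113]
ee_rot: [3.141, -0.001, 1.145]
wrist_force: [1.0, 0.1, -0.1]
width: 0.0937
```

```bash
python3 -c "
from h import *
need([.4684,.1285,.035],1.152)"
```

```text
t 10.38 grasp now [0.4705 0.1236 0.1313] yaw 1.1453 F [ 1.   0.1 -0.1] w 0.0937
need d [ 0.037 -0.039  0.963] r [ 0.    -0.    -0.004]
```

Call:
{"name": "move_arm", "arguments": {"increments": [[[1,0.04,-0.04,0,0,0,-0.004],[1,0.04,-0.04,0.2,0,0,-0.004],[1,0.04,-0.04,0.5,0,0,-0.004],[1,0.04,-0.04,0.75,0,0,-0.004],[1,0.04,-0.04,0.9,0,0,-0.004],[1,0.04,-0.04,0.96,0,0,-0.004],[1,0.04,-0.04,0.96,0,0,-0.004]]]}}

```text
time: 10.97
tool_pos: [0.4684, 0.1292, 0.2145]
ee_rot: [-3.141, -0.0, 1.152]
wrist_force: [-0.4, -0.2, 1.2]
width: 0.0939
```

```bash
python3 -c "
from h import *
need([.4684,.1285,.035],1.152)"
```

```text
t 10.97 grasp now [0.4684 0.1292 0.0345] yaw 1.1522 F [-0.4 -0.2  1.2] w 0.0939
need d [-0.006  0.003 -0.005] r [-0. -0.  0.]
```

Positioned within 1 mm, so I'll close on the bar.

Call:
{"name": "move_arm", "arguments": {"increments": [[[0,0,0,0,0,0,0],[0,0,0,0,0,0,0],[0,0,0,0,0,0,0],[0,0,0,0,0,0,0],[0,0,0,0,0,0,0],[0,0,0,0,0,0,0],[0,0,0,0,0,0,0],[0,0,0,0,0,0,0]]]}}

```text
time: 11.63
tool_pos: [0.4682, 0.1289, 0.2142]
ee_rot: [3.142, -0.0, 1.152]
wrist_force: [-0.5, 0.0, 0.4]
width: 0.0441
```

Call:
{"name": "move_arm", "arguments": {"increments": [[[0,0,0,0,0,0,0],[0,0,0,0,0,0,0],[0,0,0,0,0,0,0],[0,0,0,0,0,0,0],[0,0,0,0,0,0,0]]]}}

```text
time: 12.05
tool_pos: [0.4682, 0.1289, 0.2141]
ee_rot: [-3.142, -0.0, 1.152]
wrist_force: [0.2, -0.3, -0.3]
width: 0.0157
```

Call:
{"name": "move_arm", "arguments": {"increments": [[[0,0,0,-0.05,0,0,0],[0,0,0,-0.2,0,0,0],[0,0,0,-0.5,0,0,0],[0,0,0,-0.8,0,0,0],[0,0,0,-1,0,0,0],[0,0,0,-1,0,0,0]]]}}

```text
time: 12.55
tool_pos: [0.4694, 0.1291, 0.3194]
ee_rot: [3.133, -0.005, 1.152]
wrist_force: [0.9, -0.2, -2.5]
width: 0.0158
```

Call:
{"name": "move_arm", "arguments": {"increments": [[[0,0,0,-0.2,0,0,0],[0,0,0,-0.5,0,0,0],[0,0,0,-0.8,0,0,0],[0,0,0,-0.8,0,0,0]]]}}

```text
time: 12.88
tool_pos: [0.4689, 0.129, 0.399]
ee_rot: [3.134, -0.005, 1.152]
wrist_force: [1.6, 1.1, -0.9]
width: 0.016
```

```bash
python3 -c "
from h import *
need([.510,-.193,.20],1.038)
snap('scene','scene8'); crop('scene8',280,120,370,220,6)"
```

```text
t 12.88 grasp now [0.4706 0.1293 0.219 ] yaw 1.1520 F [ 1.6  1.1 -0.9] w 0.0160
need d [-2.776  1.683  0.189] r [ 0.005 -0.004  0.073]
```

View pics/scene8_c280_120.png

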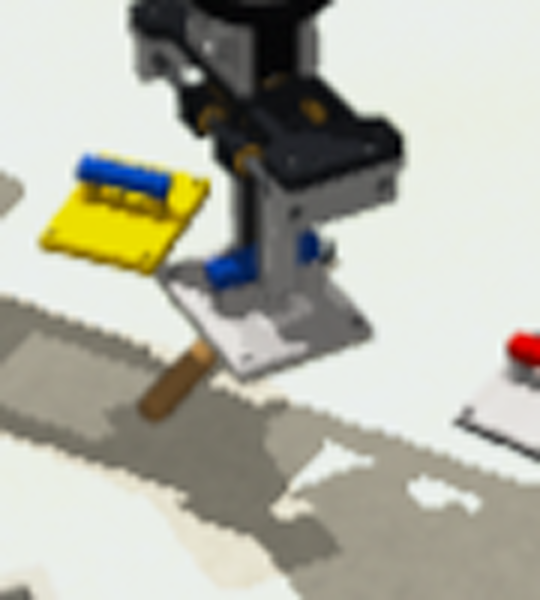

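The plate hangs level in the jaws at crop (270,320). Carrying it over the chamber.

Call:
{"name": "move_arm", "arguments": {"increments": [[[0,-0.2,0.12,0,0,0,0],[0,-0.5,0.3,0,0,0,0],[0,-0.8,0.48,0,0,0,0],[0,-0.9,0.54,0,0,0,0.02]]]}}

```text
time: 13.27
tool_pos: [0.4808, 0.0216, 0.3904]
ee_rot: [-3.137, 0.005, 1.117]
wrist_force: [-0.2, -0.6, -3.6]
width: 0.0158
```

Call:
{"name": "move_arm", "arguments": {"increments": [[[0,-0.3,0.18,0,0,0,0.01],[0,-0.6,0.36,0,0,0,0.02],[0,-0.8,0.48,0,0,0,0.02],[0,-0.9,0.54,0,0,0,0.025]]]}}

```text
time: 13.6
tool_pos: [0.4902, -0.0821, 0.3909]
ee_rot: [-3.137, 0.002, 1.077]
wrist_force: [0.0, 0.3, -3.6]
width: 0.0156
```

```bash
python3 -c "
from h import *
need([.510,-.193,.20],1.038)"
```

```text
t 13.60 grasp now [ 0.4893 -0.082   0.2109] yaw 1.0775 F [ 0.   0.3 -3.6] w 0.0156
need d [-0.883  0.7    0.107] r [-0.003  0.001  0.025]
```

Call:
{"name": "move_arm", "arguments": {"increments": [[[0,-0.3,0.24,0,0,0,0.01],[0,-0.6,0.48,0,0,0,0.02],[0,-0.8,0.64,0,0,0,0.025],[0,-0.88,0.7,0.1,0,0,0.025],[0,-0.88,0.7,0.2,0,0,0.025],[0,-0.88,0.7,0.3,0,0,0.025],[0,-0.88,0.7,0.3,0,0,0.025],[0,-0.88,0.7,0.3,0,0,0.025]]]}}

```text
time: 14.27
tool_pos: [0.5105, -0.1886, 0.3622]
ee_rot: [-3.138, -0.001, 1.044]
wrist_force: [1.1, -0.6, -2.9]
width: 0.0157
```

```bash
python3 -c "
from h import *
need([.510,-.193,.10],1.038)
snap('scene','scene9'); crop('scene9',225,200,325,300,6);snap('top','top9'); crop('top9',340,120,460,240,5)"
```

```text
t 14.27 grasp now [ 0.5099 -0.1881  0.1822] yaw 1.0441 F [ 1.1 -0.6 -2.9] w 0.0157
need d [-0.041  0.021  0.822] r [-0.003 -0.     0.004]
```

View pics/scene9_c225_200.png

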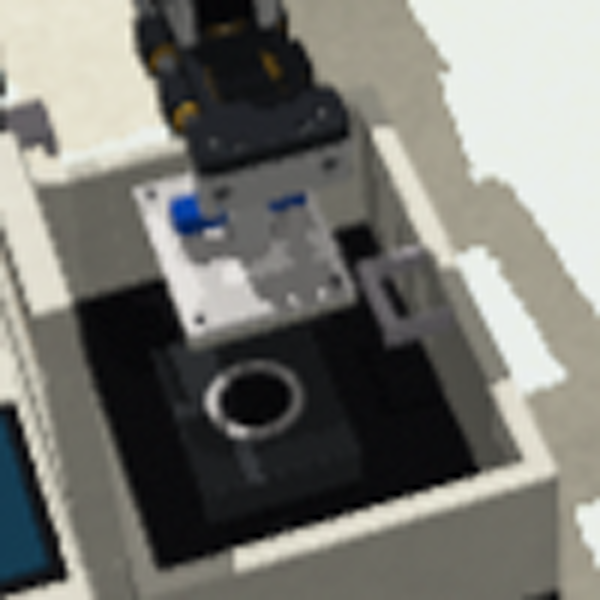

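View pics/top9_c340_120.png

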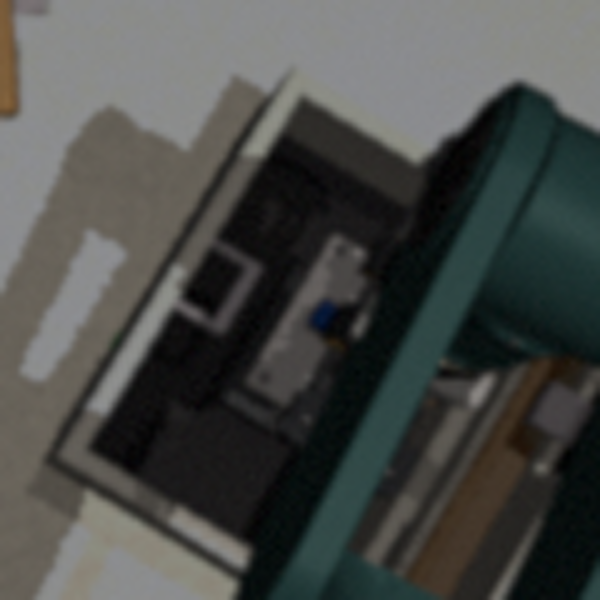

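```bash
python3 - <<'E'
from h import *
def cz(p,x0,y0,s): return (np.array(p,float)+.5)/s-.5+np.array([x0,y0])
z=.157
A=ray("scene",cz([[152,194],[200,319],[336,284]],225,200,6),z)
print(A.round(4),"centre",(A[0]+A[2])/2,np.linalg.norm(A[1]-A[0]),np.linalg.norm(A[2]-A[1]),np.arctan2(*(A[2]-A[1])[1::-1]),np.arctan2(*(A[0]-A[1])[1::-1])-np.pi/2)
B=ray("top",cz([[342,247],[265,377]],340,120,5),z); f=np.array([np.cos(1.042),np.sin(1.042),0]); e=B[1]-B[0]
print(B.round(4),np.linalg.norm(e),np.arctan2(e[1],e[0])-np.pi/2,"centre",B.mean(0)-.0333*f)
E
```

```text
[[ 0.4561 -0.1936  0.157 ]
 [ 0.5303 -0.2371  0.157 ]
 [ 0.5648 -0.1819  0.157 ]] centre [ 0.51045171 -0.18773117  0.157     ] 0.08604796186375158 0.06509532586099578 1.0125897078959947 1.039993892002006
[[ 0.5661 -0.1847  0.157 ]
 [ 0.49   -0.1405  0.157 ]] 0.08799570359524395 1.0445868188283454 centre [ 0.51122462 -0.1913646   0.157     ]
```

Plate centre in hand is (0.5105, -0.1877) from scene and (0.511, -0.191) from top, against the grasp point at (0.510, -0.188). So it is centred in the jaws. Correcting and lowering to about 20 mm above the stage.

Call:
{"name": "move_arm", "arguments": {"increments": [[[0,-0.04,0.02,0,0,0,0.004],[0,-0.04,0.02,0.1,0,0,0.004],[0,-0.04,0.02,0.3,0,0,0.004],[0,-0.04,0.02,0.5,0,0,0.004],[0,-0.04,0.02,0.7,0,0,0.004],[0,-0.04,0.02,0.82,0,0,0.004],[0,-0.04,0.02,0.82,0,0,0.004],[0,-0.04,0.02,0.82,0,0,0.004]]]}}

```text
time: 15.03
tool_pos: [0.5104, -0.1948, 0.2816]
ee_rot: [-3.14, -0.0, 1.036]
wrist_force: [-0.3, 0.2, -2.0]
width: 0.0156
```

```bash
python3 -c "
from h import *
need([.510,-.193,.085],1.038)
snap('scene','scene10'); crop('scene10',225,200,325,300,6);snap('top','top10'); crop('top10',340,120,460,240,5)"
```

```text
t 15.03 grasp now [ 0.5102 -0.1947  0.1016] yaw 1.0357 F [-0.3  0.2 -2. ] w 0.0156
need d [ 0.013 -0.012  0.166] r [-0.001 -0.    -0.001]
```

View pics/scene10_c225_200.png

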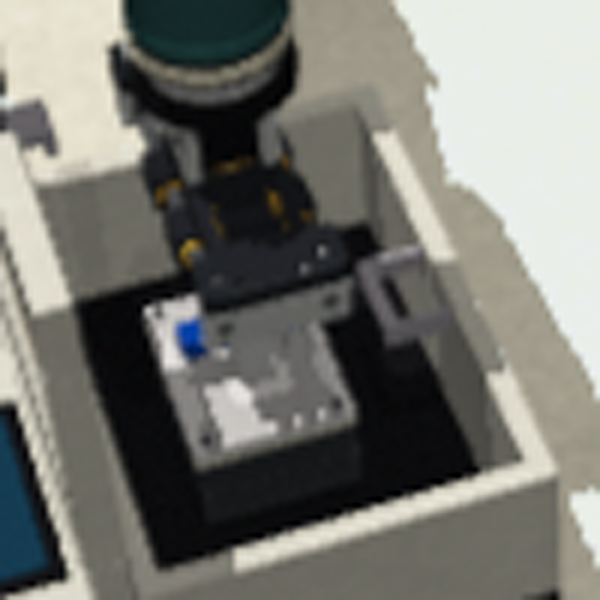

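View pics/top10_c340_120.png

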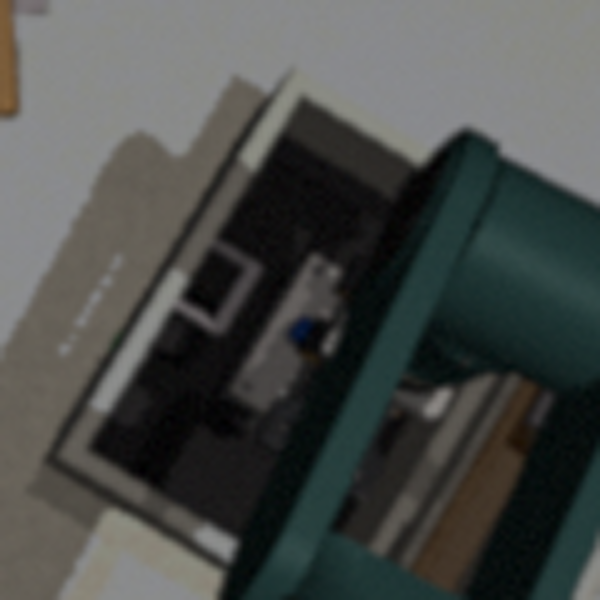

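Call:
{"name": "move_arm", "arguments": {"increments": [[[0,0.01,-0.01,0.03,0,0,0],[0,0.01,-0.01,0.06,0,0,0],[0,0.01,-0.01,0.09,0,0,0],[0,0.01,-0.01,0.12,0,0,0],[0,0.01,-0.01,0.15,0,0,0],[0,0.01,-0.01,0.18,0,0,0],[0,0.01,-0.01,0.19,0,0,0],[0,0.01,-0.01,0.19,0,0,0]]]}}

```text
time: 15.8
tool_pos: [0.51, -0.1934, 0.2625]
ee_rot: [-3.14, -0.0, 1.036]
wrist_force: [-0.4, 0.5, -2.7]
width: 0.0156
```

```bash
python3 -c "
from h import *
need([.510,-.193,.079],1.038)
snap('scene','scene11'); crop('scene11',225,220,305,300,8);snap('top','top11'); crop('top11',360,150,440,230,8)"
```

```text
t 15.80 grasp now [ 0.5099 -0.1933  0.0825] yaw 1.0358 F [-0.4  0.5 -2.7] w 0.0156
need d [ 0.003 -0.002  0.035] r [-0.001 -0.    -0.001]
```

View pics/scene11_c225_220.png

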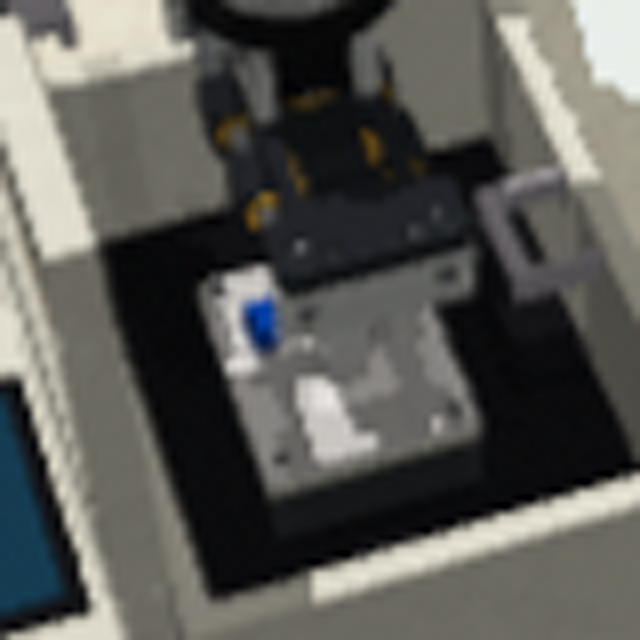

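View pics/top11_c360_150.png

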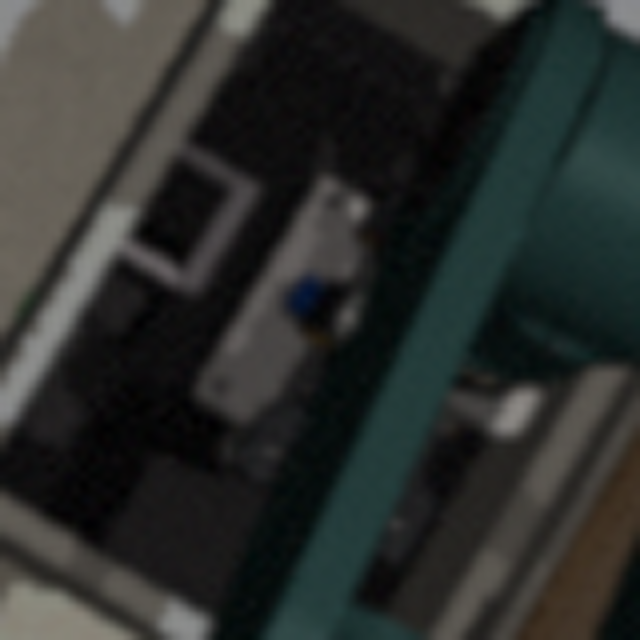

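```bash
python3 - <<'E'
from h import *
def cz(p,x0,y0,s): return (np.array(p,float)+.5)/s-.5+np.array([x0,y0])
z=.058
f=np.array([np.cos(1.036),np.sin(1.036),0]); l=np.array([f[1],-f[0],0])
A=ray("scene",cz([[217,283],[281,457],[457,410]],225,220,8),z); c=(A[0]+A[2])/2
e=c-[.5108,-.1925,z]
print(A.round(4),c,np.linalg.norm(A[1]-A[0]),np.linalg.norm(A[2]-A[1]),"err front,hinge mm",e@f*1e3,e@l*1e3)
B=ray("top",cz([[334,203],[219,383]],360,150,8),z); c=B.mean(0)-.0333*f; e=c-[.5097,-.1936,z]
v=B[1]-B[0]
print(B.round(4),c,np.linalg.norm(v),np.arctan2(v[1],v[0])-np.pi/2,"err",e@f*1e3,e@l*1e3)
E
```

```text
[[ 0.4529 -0.1967  0.058 ]
 [ 0.5301 -0.2422  0.058 ]
 [ 0.5653 -0.1862  0.058 ]] [ 0.50908559 -0.19146986  0.058     ] 0.08960690398276332 0.06609596708440664 err front,hinge mm 0.012526515403185064 -2.000058403497197
[[ 0.5625 -0.1887  0.058 ]
 [ 0.4905 -0.1437  0.058 ]] [ 0.50951689 -0.19485141  0.058     ] 0.08491869875198463 1.012048976050072 err -1.170001948862534 0.4802609006053558
```

The plate agrees with the stage to about 0–2 mm in either view. Lowering gently onto the stage.

Call:
{"name": "move_arm", "arguments": {"increments": [[[0,0.005,0.005,0.005,0,0,0],[0,0.005,0.005,0.01,0,0,0],[0,0.005,0.005,0.015,0,0,0],[0,0.005,0.005,0.02,0,0,0],[0,0.005,0.005,0.025,0,0,0],[0,0.005,0.005,0.03,0,0,0],[0,0.005,0.005,0.03,0,0,0]]]}}

```text
time: 16.48
tool_pos: [0.5108, -0.1933, 0.26]
ee_rot: [-3.141, -0.0, 1.036]
wrist_force: [-0.4, 0.0, -2.1]
width: 0.0158
```

Call:
{"name": "move_arm", "arguments": {"increments": [[[0,0,0,0.004,0,0,0],[0,0,0,0.008,0,0,0],[0,0,0,0.012,0,0,0],[0,0,0,0.012,0,0,0],[0,0,0,0.012,0,0,0]]]}}

```text
time: 16.9
tool_pos: [0.5109, -0.1933, 0.2592]
ee_rot: [3.141, -0.0, 1.036]
wrist_force: [-0.4, 0.6, -1.7]
width: 0.0154
```

Call:
{"name": "move_arm", "arguments": {"increments": [[[0,0,0,0.004,0,0,0],[0,0,0,0.008,0,0,0],[0,0,0,0.012,0,0,0],[0,0,0,0.012,0,0,0],[0,0,0,0.012,0,0,0]]]}}

```text
time: 17.32
tool_pos: [0.5108, -0.1932, 0.2591]
ee_rot: [3.141, -0.0, 1.036]
wrist_force: [-4.1, 1.3, 5.8]
width: 0.0156
```

The stage now pushes back with about 6 N, so the plate is seated. Opening and rising.

Call:
{"name": "move_arm", "arguments": {"increments": [[[0.3,0,0,-0.005,0,0,0],[0.5,0,0,-0.005,0,0,0],[0.7,0,0,-0.005,0,0,0],[0.7,0,0,-0.005,0,0,0],[0.7,0,0,-0.005,0,0,0],[0.7,0,0,-0.005,0,0,0]]]}}

```text
time: 17.82
tool_pos: [0.5109, -0.1933, 0.2581]
ee_rot: [-3.141, -0.0, 1.036]
wrist_force: [-0.8, 0.1, 0.8]
width: 0.0522
```

Call:
{"name": "move_arm", "arguments": {"increments": [[[0.7,0,0,-0.05,0,0,0],[0.7,0,0,-0.15,0,0,0],[0.7,0,0,-0.35,0,0,0],[0.7,0,0,-0.6,0,0,0],[0.7,0,0,-0.9,0,0,0],[0.7,0,0,-1,0,0,0]]]}}

```text
time: 18.32
tool_pos: [0.5114, -0.1936, 0.3643]
ee_rot: [3.132, -0.001, 1.036]
wrist_force: [0.3, 0.4, 0.7]
width: 0.0659
```

Call:
{"name": "move_arm", "arguments": {"increments": [[[0.7,0.2,-0.2,-0.2,0,0,0],[0.7,0.5,-0.5,-0.2,0,0,0],[0.7,0.8,-0.8,-0.2,0,0,0],[0.7,1,-1,-0.2,0,0,0],[0.7,1,-1,-0.2,0,0,0]]]}}

```text
time: 18.73
tool_pos: [0.4745, -0.0523, 0.3789]
ee_rot: [-3.141, -0.003, 1.041]
wrist_force: [0.0, -0.0, -0.4]
width: 0.0657
```

Call:
{"name": "move_arm", "arguments": {"increments": [[[0.7,0.3,-0.3,0,0,0,0],[0.7,0.6,-0.6,0,0,0,0],[0.7,0.9,-0.9,0,0,0,0],[0.7,1,-1,0,0,0,0],[0.7,1,-1,0,0,0,0]]]}}

```text
time: 19.15
tool_pos: [0.44, 0.083, 0.3785]
ee_rot: [-3.142, -0.001, 1.041]
wrist_force: [-0.5, 0.3, -0.1]
width: 0.0658
```

```bash
python3 -c "
from h import *
need([.510,-.193,.079],1.038)
snap('scene','scene12'); crop('scene12',225,220,305,300,8);snap('top','top12'); crop('top12',360,150,440,230,8)"
```

```text
t 19.15 grasp now [0.4401 0.0832 0.1985] yaw 1.0407 F [-0.5  0.3 -0.1] w 0.0658
need d [-2.029  2.     1.192] r [-0.    -0.001  0.002]
```

View pics/scene12_c225_220.png

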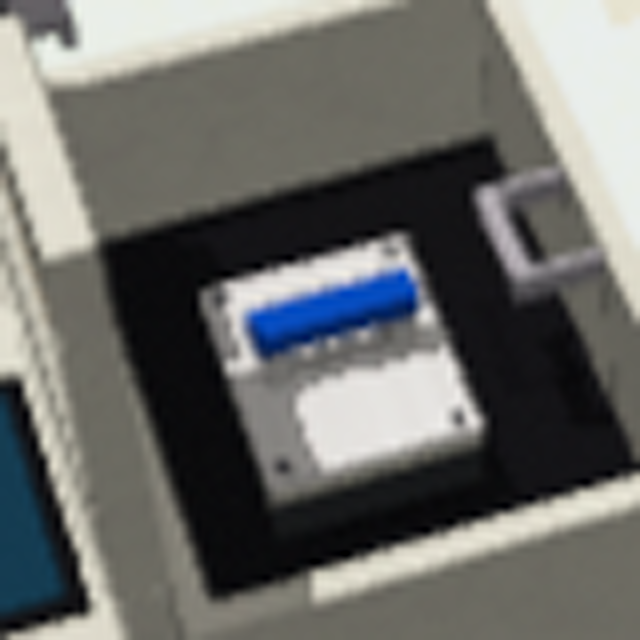

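View pics/top12_c360_150.png

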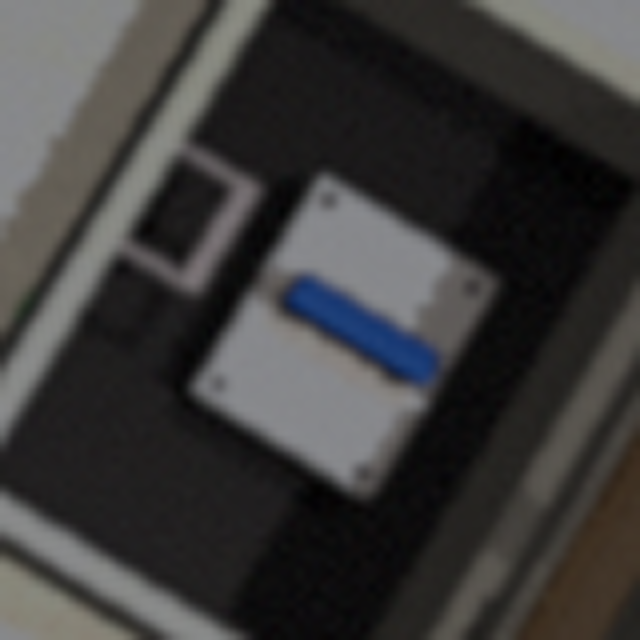

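View pics/top12.png

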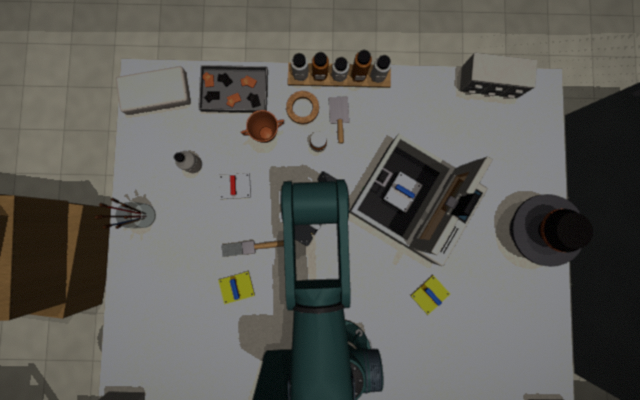

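The plate lies on the stage with the lid upright and nothing else moved. Checking the fit numerically.

```bash
python3 - <<'E'
from h import *
def cz(p,x0,y0,s): return (np.array(p,float)+.5)/s-.5+np.array([x0,y0])
f=np.array([np.cos(1.038),np.sin(1.038),0]); l=np.array([f[1],-f[0],0])
for n,pts,w,s0 in(("top",[[328,201],[471,287],[363,474],[218,384]],(360,150,8),[.5097,-.1936]),("scene",[[391,251],[220,297],[281,466],[459,418]],(225,220,8),[.5108,-.1925])):
    A=ray(n,cz(pts,*w),.055); e=A.mean(0)-np.r_[s0,.055]
    d1=A[0]-A[1]+A[3]-A[2]; d2=A[3]-A[0]+A[2]-A[1]
    print(n,A.mean(0).round(4),"err front/hinge mm",(e@f*1e3).round(2),(e@l*1e3).round(2),"ang",np.arctan2(d1[1],d1[0]),np.arctan2(d2[1],d2[0]),[np.linalg.norm(A[i]-A[(i+1)%4]).round(4) for i in range(4)])
for n in("top","scene"):
    X=cloud(n,np.load(f"pics/{n}12_d.npy"))
    q=X-np.array([.51,-.193,0]); m=(abs(q@f)<.034)&(abs(q@l)<.044)&(abs(X[...,2]-.055)<.008)
    A=np.c_[X[m][:,:2]-[.51,-.193],np.ones(m.sum())]; print(n,"plane",np.linalg.lstsq(A,X[m][:,2],rcond=None)[0].round(4),m.sum())
# stage edge line angle from inner wall/lid-edge: front wall top outer edge in top12
crop("top12",330,120,480,270,5)
E
```

```text
top [ 0.5102 -0.1938  0.055 ] err front/hinge mm 0.05 0.56 ang 1.036528297019735 2.616219865806161 [np.float64(0.0654), np.float64(0.0859), np.float64(0.0665), np.float64(0.0851)]
scene [ 0.5114 -0.1929  0.055 ] err front/hinge mm -0.06 0.75 ang 1.0188041657629647 -0.5367093917782068 [np.float64(0.067), np.float64(0.0866), np.float64(0.0669), np.float64(0.0876)]
top plane [-0.0018 -0.0008  0.0549] 482
scene plane [-0.0033 -0.0035  0.0556] 365
```

View pics/top12_c330_120.png

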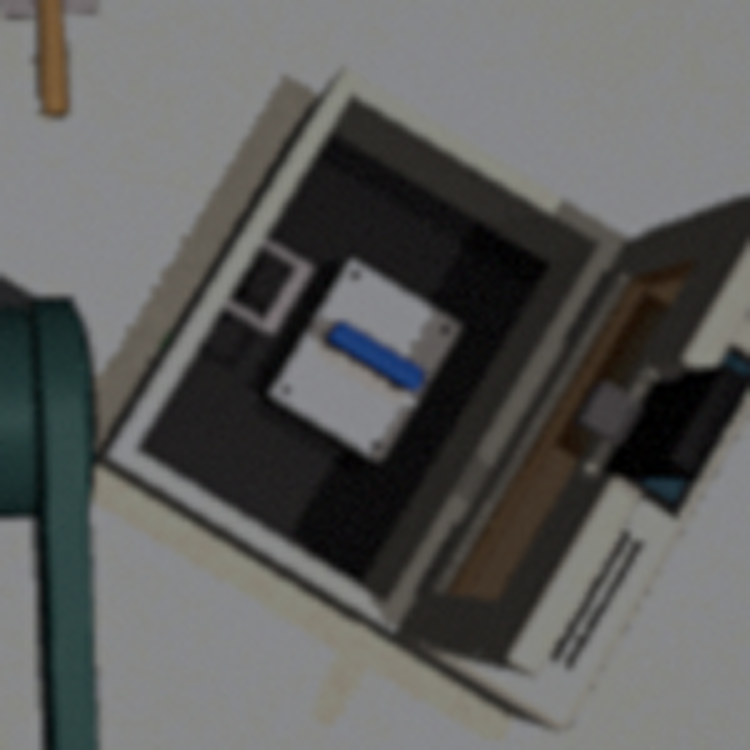

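In the top view the plate sits flat and parallel to the walls, centred within 1 mm by both cameras, with its top face at 55 mm as it should be. The arm is clear, so I'll hand in.

```bash
python3 -c "
from h import *
o=robot.get_obs();print(o['time'],o['wrist_force'],abs(o['qvel']).max())
print(robot.close_job())"
```

```text
19.25 [-0.40404537  0.54820172 -0.56912016] 0.03256200660552509
the job is handed in; nothing more can be done
None
```

The colour meter is ready for its white check. The lid stands upright and the blue-handled plate lies on the stage. I handed the job in at 19.25 s on the robot's clock.

**What I did:**
- I pinched the paddle, lifted it to release the latch and swung the lid up along its arc.
- I then gripped the blue-handled plate by its bar, carried it over and lowered it onto the stage. After the last 1 mm step down the wrist read about 6 N.

**Last checks:**
- **Plate position:** its centre is within 1 mm of the stage centre in both cameras. It is turned less than about 0.02 rad and its tilt is below 0.01 rad. Its top face is at 55 mm, as expected.
- **Lid:** depth slices through it put it at about 1.57 rad. I measured this before loading the plate. The final picture still shows it upright.
- **Surroundings:** the arm was clear, with wrist forces under 1 N. In the final top view nothing else looked moved, though I compared those positions by eye only and the arm hid part of the bench.

**What went wrong or disagreed:**
- The jaws slipped off the paddle at the very end of the swing. The lid was already upright by then, so it did no harm.
- The two cameras differed by 1–3 mm on single points, so I compared plate and stage within the same camera view.
- I did not measure the paddle angle as a number. The picture showed it tilted up, and the lid came free.

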